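Put a cedar tin into service: fit the nested lids, take off the cover alone

ROBOT

A 7-joint arm with a two-finger parallel gripper is mounted at the origin on the work surface. World frame = base frame: x ahead of the robot, y to its left, z up, the work surface at z = 0. Lengths are in m, angles in rad, forces in N, time in s.
With the tool pointing down it reaches from about 0.4 to 0.85 m from the base axis. Payload 4.5 kg.
Tool frame: the origin (TCP) lies at the very end of the fingers, on their centre line; the grasp point (between the pads) lies 19 mm behind it; z points along the fingers, y is the line along which they close (so a half turn about z gives the same grasp; the last joint's range is limited). The gripper opens to 85 mm and grips with 20 to 120 N. Pads are 22 mm wide; open, the fingers measure 114 mm over their backs; the gripper's body (76 mm by 85 mm) begins 54 mm behind the grasp point. The pads swing forward as they close: fully open they stand 13 mm farther back than shut.
Start: joints at [-1.253, 0.689, -0.195, 1.565, 0.157, 0.902, -0.215], TCP at [0.175, 0.6, 0.231] pointing down, gripper open.
Joint ranges: [-3.01, 3.01], [-0.46, 2.08], [-1.47, 1.51], [0.13, 2.56], [-1, 4.14], [0.04, 2.09], [-2.66, 2.66]. Speed limits (rad/s): [2.57, 2.57, 3.14, 3.14, 3.14, 3.14, 3.14].

INTERFACE

Orientations are given as [roll, pitch, yaw] about the fixed x, y, z axes, in that order (R = Rz(yaw) Ry(pitch) Rx(roll)).
In Python, from cell import robot gives the robot as it stands. Calls block until the motion is done:
- robot.reach(position, orientation): joint-space move of the TCP to a pose.
- robot.servo_line(position, rotation=None, feed=0.15, max_force=None): straight line of the TCP; rotation=None keeps the orientation; feed is the mean speed in m/s. With max_force (N) it stops when the force on the tool has changed by that much, and returns True; else False.
- robot.movej(angles): joint-space move.
- robot.grip(opening): finger opening in m; the grip force is fixed at half the most; returns when the fingers have stopped.
- robot.wait(seconds).
- robot.solve_ik(position, orientation): joint angles nearest the present ones, or None.
- robot.read_state(): the state.
- robot.read_camera(name): name is "scene" or "top" or "wrist"; returns (picture, depth): 420x560x3 uint8, red, green, blue; 420x560 float32, m along the optical axis (not along the pixel's ray), 0 where there is no reading.
- robot.camera_info(name): a dict with "mtx" (3x3 intrinsics, pixels), "world_from_camera" (4x4, takes a point from camera to world coordinates). Camera axes: x right, y up, looking along -z (the intrinsics and any distortion apply to the point x, -y, -z); pixel columns grow to the right and rows downward; lengths in m; the calibration is good to about 2 mm. A picture is of the moment at which its call begins: read the wrist's pose just before it. camera_info takes no time and is no camera call; for the wrist camera it gives the pose at the moment of the call.
A pose or a line that the arm cannot do raises robot.Unreachable and nothing moves.
- robot.finish_job(): hands the job in; it is judged then, once.
The state is a dict: "t": time; "joint_pos": joint angles; "dq": joint speeds; "joint_efforts": joint torques, N m; "ee_pos": TCP position; "orientation": TCP orientation; "force": force on the tool from outside, world axes, zero at the start; "ft_torque": the same for the moment, N m; "gripper_width": finger opening in m; "grip_force": force on a finger pad.
Only numpy, scipy, OpenCV 4.12 (cv2) and the standard library are available. Lean on these libraries where they do the work, as an engineer would, in place of code of your own. Each camera call takes 0.05 s, during which the arm holds its last target. There are 200 camera calls.

TASK

Get the yellow tin of cedar balls ready for the linen cupboard: pick up its two nested lids together (the steel vented lid with the black cover on it), lower them onto the tin, not dropping them, until the vented lid is fully home, and let go. Then lift the black cover off alone, leaving the vented lid seated in the tin, and finish still holding the cover steady and upright about 10 cm above where it sat: do not put it down or let go. Leave the tin standing where it is, and leave the blue tin and everything else on the bench alone.

Things in the scene. Friction and masses are not known exactly. Their poses are not given: they have to be found in the camera images.
- tin: Open-topped round tin, mustard yellow, loose, 58 mm across outside, 52 mm inside, 72 mm tall, about 0.25 kg, three cedar balls in the bottom (below 30 mm). Stands on the bench. With the vented lid fully home its rim lies on the tin's edge, and the vented lid's underside is 58 mm above the tin's. Origin: centre of its underside; z up.
- vent: Steel vented lid (inner lid), loose, about 70 g. From its underside up: a round plug 14 mm deep, 47 mm across, tapering to 39 mm at its foot; a round rim 64 mm across, 7 mm thick (14 to 21 mm up); a raised perforated disc 42 mm across (to 26 mm up). Starts standing on its plug on the bench, the black cover on it. Origin: centre of the plug's underside; z up.
- vent_rim (a point): Centre of the vented lid's rim, 17.5 mm above its underside. The rim stands out 6 mm beyond the cover and 3 mm beyond the tin all round: both lids can be carried together by fingers closed from above on opposite sides of the rim. z up.
- cover: Black cover (outer lid), loose, about 50 g: a round cap 52 mm across, 16 mm tall, hollow underneath, with a plain round knob 20 mm across and 20 mm tall on top (16 to 36 mm above the cover's underside). It sits loosely on the vented lid's rim, its underside 21 mm above the vented lid's; only its weight holds it. Origin: centre of its underside; z up.
- bluetin: Blue tin of the same kind, already closed with its own steel lid and black knobbed cover (one piece here), 64 mm across, 115 mm tall. To be left alone. The tin, the lids and the blue tin may each stand on the left, in the middle or on the right. Origin: centre of its underside.
- brush: Wooden scrubbing brush with white bristles down and a handle, 200 mm long, 48 mm wide, 35 mm tall, lying on the bench to the robot's right; leave alone. Origin near its middle, at its underside.
- peg_a: Wooden clothes peg, 74 mm long, 11 mm high, lying on the bench behind the working area; leave alone. Origin: centre of its underside.
- peg_b: Another wooden clothes peg, 74 mm long, lying on the bench behind the working area; leave alone. Origin: centre of its underside.
- pump: Black soap pump bottle, 66 mm across, 170 mm tall, on the left; leave alone. Origin: centre of its underside.

How it is judged:
On the way, in this order (a step that is already met when the one before it is completed fails the run):
1. the two lids lifted together, the cover still nested on the vented lid (height (world z) of vent above 0.03 m and z of cover in the frame of vent below 0.0245 m and horizontal distance between cover and vent below 0.005 m and contact force between the fingers and vent above 0.3 N), for 0.2 s.
2. the vented lid fully home in the tin with the cover still nested on it, and the fingers off the vented lid (z of vent in the frame of tin between 0.054 and 0.0605 m and horizontal distance between vent and tin below 0.004 m and angle between the z axis of vent and the z axis of tin, either way round below 0.07 rad and z of cover in the frame of vent below 0.0245 m and horizontal distance between cover and vent below 0.005 m and contact force between the fingers and vent below 0.05 N), for 0.2 s.
At the end, for the whole second after the job is handed in: Vented lid home in the tin (2.5 mm in height, 4 mm off centre, 4 degrees), tin upright within 30 mm of its start, and the gripper alone holds the black cover at rest, within 14 degrees of upright, its underside over 149 mm above the bench (70 mm above where it sat on the tin) (z of vent in the frame of tin between 0.054 and 0.0605 m and horizontal distance between vent and tin below 0.004 m and angle between the z axis of vent and the z axis of tin, either way round below 0.07 rad and angle between tin's own z axis and vertical below 0.05 rad and distance of tin from where it was at the start of the episode below 0.03 m and height (world z) of cover above 0.149 m and angle between cover's own z axis and vertical below 0.25 rad and contact force between the fingers and cover above 0.5 N and linear speed of cover below 0.03 m/s and contact force between cover and vent below 0.05 N and contact force between cover and tin below 0.05 N and contact force between cover and bluetin below 0.05 N and contact force between cover and pump below 0.05 N); the arm keeps its last pose, push and grip.
It fails at once if the cover is off the vented lid (more than 9 mm up or 25 mm aside) while the vented lid is not home in the tin ((z of cover in the frame of vent above 0.03 m or horizontal distance between cover and vent above 0.025 m) and not (z of vent in the frame of tin between 0.054 and 0.063 m and horizontal distance between vent and tin below 0.006 m and angle between the z axis of vent and the z axis of tin, either way round below 0.12 rad)).
It fails at once if the lids dropped: the vented lid is in the air, more than 8 mm above the bench or its seat, touching neither the fingers nor the tin (height (world z) of vent above 0.008 m and not (z of vent in the frame of tin below 0.066 m and horizontal distance between vent and tin below 0.006 m) and contact force between the fingers and vent below 0.01 N and contact force between vent and tin below 0.01 N).
It fails at once if the tin tipped by more than 15 degrees (angle between tin's own z axis and vertical above 0.26 rad).
It fails at once if another thing on the bench moved by more than 25 mm (distance of any of bluetin, brush, peg_a, peg_b, pump from where it was at the start of the episode above 0.025 m).
It also fails if it takes over 45 s, if anything falls off the work surface, if the arm or the gripper's body presses on something with over 40 N, if the wrist force passes 120 N, or if a joint passes its speed limit or range.

## Working session

There is one attempt and no reset: what is moved stays moved. The work goes in short steps, each a Python script; the robot and the scene stay as the last script left them, time stands still between calls to the robot, and variables do not carry over. Pictures are saved under pics/ and viewed, at most 10 in all, crops included, and the job is handed in when it is done.

```bash
mkdir -p pics; ls
cat > h.py <<'E'
import numpy as np, cv2
from cell import robot
def cloud(name):
    info=robot.camera_info(name); img,d=robot.read_camera(name)
    K=np.array(info["mtx"]);T=np.array(info["world_from_camera"])
    v,u=np.mgrid[:d.shape[0],:d.shape[1]]
    p=np.stack([(u-K[0,2])/K[0,0]*d,-(v-K[1,2])/K[1,1]*d,-d],-1)
    w=p@T[:3,:3].T+T[:3,3]; w[d==0]=np.nan
    return img,w,info
def save(n,img): cv2.imwrite(f"pics/{n}.png",cv2.cvtColor(img,cv2.COLOR_RGB2BGR))
E
python3 - <<'E'
from h import *
img,w,i=cloud("top"); save("top0",img); np.save("top0.npy",w); print({k:np.round(v,4) if not isinstance(v,str) else v for k,v in i.items()})
img2,w2,i=cloud("scene"); save("scene0",img2); np.save("scene0.npy",w2)
print(robot.read_state())
E
```

```text
pics
{'mtx': array([[425.1423,   0.    , 275.6195],
       [  0.    , 425.1423, 216.3208],
       [  0.    ,   0.    ,   1.    ]]), 'world_from_camera': array([[ 1.850e-02,  9.981e-01, -5.870e-02,  4.906e-01],
       [-9.998e-01,  1.850e-02, -8.000e-04, -7.000e-03],
       [ 3.000e-04,  5.870e-02,  9.983e-01,  1.414e+00],
       [ 0.000e+00,  0.000e+00,  0.000e+00,  1.000e+00]])}
{'t': 0.1, 'joint_pos': array([-1.25320034,  0.68990566, -0.19453613,  1.56621476,  0.1572778 ,
        0.90251173, -0.21505972]), 'dq': array([ 8.30240215e-04, -2.13590638e-03,  7.10664516e-04, -3.16919249e-03,
        4.86543407e-04, -3.07241409e-04,  7.55908234e-05]), 'joint_efforts': array([-4.24800528e-03, -5.40602267e+01, -1.27170235e+00, -1.58983970e+01,
        9.34331532e-03,  4.41569966e-03,  7.37150373e-06]), 'ee_pos': array([0.17486936, 0.5994399 , 0.23056792]), 'orientation': array([-3.13994493e+00,  9.31847826e-05,  2.85790884e+00]), 'force': array([-0.74329748, -0.09878941,  0.63195069]), 'ft_torque': array([-0.0263991 ,  0.03290017,  0.01232984]), 'grip_force': 0.0, 'gripper_width': 0.08513243444700173}
```

View pics/top0.png

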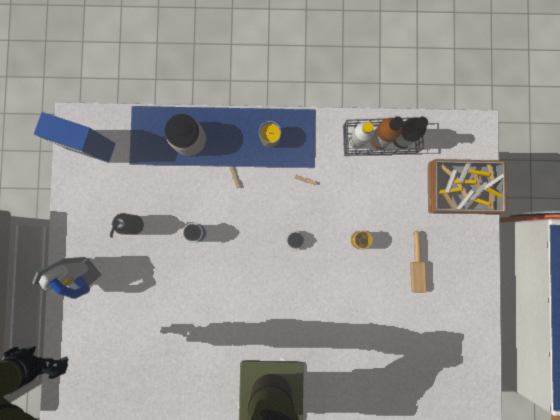

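View pics/scene0.png

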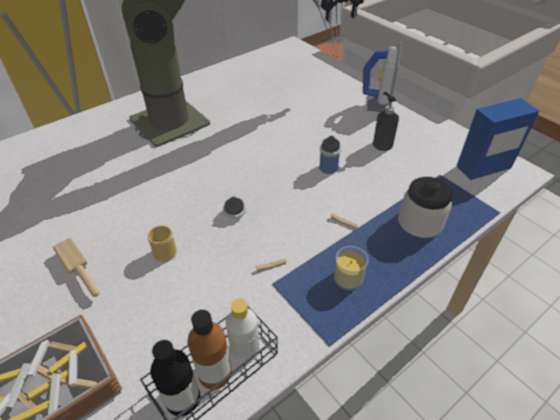

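The top view shows the lids at about (296,240), the yellow tin at (362,240), the blue tin at (194,232), the pump at (127,224) and the brush at (418,262). The yellow thing at (270,132) on the mat is a different item. Next I'll locate the lids and tin from depth.

Run:
```python
from h import *
for f,px in(("top0",{"lids":(296,240),"tin":(362,240),"blue":(194,232)}),("scene0",{"lids":(234,206),"tin":(162,243),"blue":(330,155)})):
    w=np.load(f+".npy")
    for n,(u,v) in px.items():
        r=22 if f=="top0" else 30
        p=w[v-r:v+r,u-r:u+r].reshape(-1,3); p=p[np.isfinite(p).all(1)]
        bench=np.median(p[p[:,2]<.006][:,2]); q=p[p[:,2]>.010]
        print(f,n,"bench",bench.round(4),"max",q[:,2].max().round(4),len(q))
        for lo,hi in((.01,.025),(.025,.04),(.04,.05),(.05,.066),(.066,.08),(.08,.13)):
            s=q[(q[:,2]>lo)&(q[:,2]<hi)]
            if len(s)>4: print("  ",lo,hi,len(s),s[:,:2].min(0).round(4),s[:,:2].max(0).round(4),((s.min(0)+s.max(0))/2)[:2].round(4))
```

```text
top0 lids bench 0.0012 max 0.0646 297
   0.01 0.025 84 [ 0.4573 -0.1046] [ 0.5257 -0.0411] [ 0.4915 -0.0729]
   0.025 0.04 126 [ 0.4666 -0.0998] [ 0.5253 -0.0413] [ 0.4959 -0.0705]
   0.04 0.05 56 [ 0.4736 -0.0893] [ 0.5186 -0.0474] [ 0.4961 -0.0683]
   0.05 0.066 31 [ 0.4864 -0.079 ] [ 0.5055 -0.0626] [ 0.496  -0.0708]
top0 tin bench 0.0013 max 0.0789 275
   0.01 0.025 92 [ 0.4483 -0.3446] [ 0.5639 -0.2525] [ 0.5061 -0.2985]
   0.025 0.04 62 [ 0.4739 -0.3085] [ 0.529 -0.254] [ 0.5014 -0.2812]
   0.04 0.05 21 [ 0.4741 -0.3083] [ 0.5187 -0.2531] [ 0.4964 -0.2807]
   0.05 0.066 33 [ 0.4714 -0.3081] [ 0.5282 -0.2525] [ 0.4998 -0.2803]
   0.066 0.08 67 [ 0.4714 -0.3084] [ 0.5284 -0.2521] [ 0.4999 -0.2803]
top0 blue bench 0.001 max 0.1214 366
   0.01 0.025 14 [0.4756 0.2254] [0.5463 0.3271] [0.511  0.2763]
   0.025 0.04 15 [0.487  0.2258] [0.5392 0.2443] [0.5131 0.2351]
   0.04 0.05 6 [0.5001 0.2263] [0.529  0.2303] [0.5145 0.2283]
   0.05 0.066 5 [0.4968 0.2251] [0.5193 0.2316] [0.508  0.2283]
   0.066 0.08 39 [0.4836 0.2238] [0.5432 0.2835] [0.5134 0.2536]
   0.08 0.13 287 [0.4835 0.222
[... 484 characters left out ...]
65 [ 0.4747 -0.3097] [ 0.5336 -0.2543] [ 0.5042 -0.282 ]
   0.04 0.05 121 [ 0.4746 -0.3096] [ 0.5334 -0.2537] [ 0.504  -0.2817]
   0.05 0.066 215 [ 0.4744 -0.3099] [ 0.5323 -0.2544] [ 0.5033 -0.2821]
   0.066 0.08 157 [ 0.4747 -0.3105] [ 0.5326 -0.253 ] [ 0.5037 -0.2818]
scene0 blue bench 0.0013 max 0.1185 660
   0.01 0.025 78 [0.5017 0.2244] [0.5452 0.2678] [0.5234 0.2461]
   0.025 0.04 77 [0.501  0.2252] [0.5451 0.2697] [0.523  0.2474]
   0.04 0.05 55 [0.4922 0.2246] [0.5454 0.2669] [0.5188 0.2457]
   0.05 0.066 84 [0.5048 0.2245] [0.5457 0.2718] [0.5252 0.2482]
   0.066 0.08 84 [0.4988 0.2216] [0.5479 0.2845] [0.5234 0.2531]
   0.08 0.13 282 [0.4887 0.2226] [0.5484 0.2806] [0.5186 0.2516]
```

Run:
```python
from h import *
pi=np.pi
for yaw in(0,pi/2,-pi/2,pi):
    for p in((.498,-.07,.2),(.502,-.281,.2)):
        q=robot.solve_ik(list(p),[pi,0,yaw]); print(round(yaw,2),p,None if q is None else np.round(q,2))
robot.reach([.498,-.07,.22],[pi,0,pi])
robot.wait(.3)
img,w,i=cloud("wrist"); save("w1",img); np.save("w1.npy",w)
s=robot.read_state(); print(s['t'],s['ee_pos'],s['orientation'],np.round(i['world_from_camera'],3),i['mtx'])
```

```text
0 (0.498, -0.07, 0.2) [-0.23  0.62  0.46  1.98 -0.45  0.63 -1.05]
0 (0.502, -0.281, 0.2) [ 0.22  0.69  0.37  1.77 -0.34  0.74 -0.81]
1.57 (0.498, -0.07, 0.2) [ 0.04  0.58  0.01  1.97 -0.01  0.59  0.06]
1.57 (0.502, -0.281, 0.2) [ 0.46  0.66 -0.06  1.76  0.05  0.73  0.38]
-1.57 (0.498, -0.07, 0.2) [ 0.53  0.68 -0.8   1.94  0.68  0.81  2.49]
-1.57 (0.502, -0.281, 0.2) [-0.1   0.93  1.09  1.79 -0.95  1.06 -1.79]
3.14 (0.498, -0.07, 0.2) [ 0.31  0.6  -0.41  1.96  0.37  0.66  1.23]
3.14 (0.502, -0.281, 0.2) [ 0.7   0.69 -0.47  1.74  0.41  0.8   1.61]
3.0833 [ 0.49803689 -0.06979451  0.21997915] [ 3.14154179e+00 -3.73717137e-05 -3.14123891e+00] [[-0.001 -0.953 -0.304  0.419]
 [ 1.    -0.001 -0.001 -0.069]
 [ 0.001 -0.304  0.953  0.363]
 [ 0.     0.     0.     1.   ]] [[378.47674074   0.         283.28655271]
 [  0.         378.47674074 209.33164351]
 [  0.           0.           1.        ]]
```

```bash
cat >> h.py <<'E'
from scipy.optimize import least_squares
def circ(s,r):
    f=least_squares(lambda c:np.hypot(s[:,0]-c[0],s[:,1]-c[1])-r,(s.min(0)+s.max(0))[:2]/2,loss='soft_l1',f_scale=.001)
    return f.x.round(4),np.abs(f.fun).mean().round(4),len(s)
def sel(w,c,R,lo,hi):
    q=w.reshape(-1,3); q=q[np.isfinite(q).all(1)]
    return q[(np.hypot(q[:,0]-c[0],q[:,1]-c[1])<R)&(q[:,2]>lo)&(q[:,2]<hi)]
E
python3 - <<'E'
from h import *
pi=np.pi
robot.reach([.502,-.281,.26],[pi,0,pi]); robot.wait(.3)
img,w2,i=cloud("wrist"); save("w2",img); np.save("w2.npy",w2)
a=cv2.imread("pics/w1.png");b=cv2.imread("pics/w2.png"); cv2.imwrite("pics/w12.png",cv2.resize(np.hstack([a,b]),(800,300)))
w=np.load("w1.npy")
L=(.498,-.07);T=(.502,-.281)
def show(n,s): print(n,len(s),s.min(0).round(4),s.max(0).round(4),((s.min(0)+s.max(0))/2).round(4))
show("knobtop",sel(w,L,.02,.052,.07)); show("captop",sel(w,L,.04,.034,.042)); show("rim",sel(w,L,.045,.013,.026))
show("tinrim",sel(w2,T,.045,.065,.08))
s=sel(w,L,.045,.010,.045)
print("rim outer",circ(sel(w,L,.045,.0165,.0195),.032)); print("cap",circ(sel(w,L,.04,.026,.034),.026)); print("knob",circ(sel(w,L,.02,.042,.053),.010))
print("tin outer",circ(sel(w2,T,.045,.02,.06),.029))
E
```

```text
knobtop 432 [ 0.4863 -0.0773  0.0521] [ 0.5057 -0.0588  0.0588] [ 0.496  -0.0681  0.0554]
captop 2119 [ 0.4704 -0.0936  0.0341] [ 0.5219 -0.0424  0.0417] [ 0.4962 -0.068   0.0379]
rim 987 [ 0.4643 -0.0994  0.0152] [ 0.5274 -0.0365  0.026 ] [ 0.4958 -0.068   0.0206]
tinrim 929 [ 0.4718 -0.3095  0.065 ] [ 0.5301 -0.2503  0.0745] [ 0.5009 -0.2799  0.0697]
rim outer (array([ 0.4968, -0.0675]), np.float64(0.001), 34)
cap (array([ 0.4965, -0.0679]), np.float64(0.0001), 62)
knob (array([ 0.4965, -0.068 ]), np.float64(0.0001), 61)
tin outer (array([ 0.4981, -0.2796]), np.float64(0.0071), 1585)
```

View pics/w12.png

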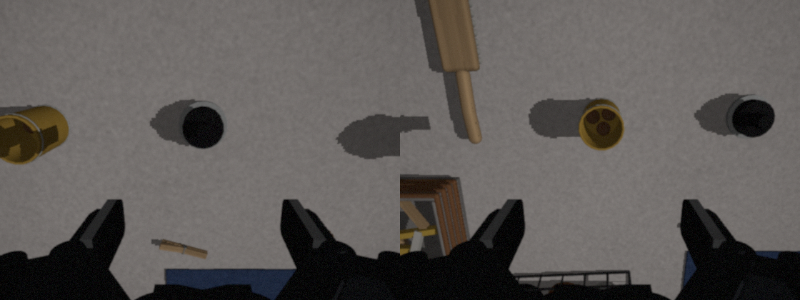

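The wrist views agree with the sizes given. The lids are centred at (0.4963,-0.0680) with the knob top at about 0.057, and the tin at (0.501,-0.280) with its rim at about 0.072. In the halved view the tin, with its three balls, is at (602,125) and the lids at (752,117). Now I'll grasp the rim.

Run:
```python
from h import *
pi=np.pi
robot.reach([.4963,-.068,.12],[pi,0,pi])
print(robot.servo_line([.4963,-.068,-.001],feed=.08,max_force=8))
s=robot.read_state(); print(s['ee_pos'],s['force'])
robot.grip(.05)
s=robot.read_state(); print(s['t'],s['ee_pos'],s['gripper_width'],s['grip_force'],s['force'])
img,w,i=cloud("wrist"); save("w3",img)
print("knob",circ(sel(w,(.4963,-.068),.02,.042,.053),.010),sel(w,(.4963,-.068),.02,.045,.07).max(0))
```

```text
False
[ 0.49658951 -0.06804497 -0.00061361] [-0.79019039 -0.83733298  0.85660025]
7.3417 [ 4.96500305e-01 -6.81516724e-02 -3.37514854e-05] 0.06051977363031012 62.51468539237976 [-1.88041845  0.2286346   9.54106964]
knob (array([ 0.4965, -0.0673]), np.float64(0.0003), 1434) [ 0.50366335 -0.05747896  0.05898197]
```

View pics/w3.png

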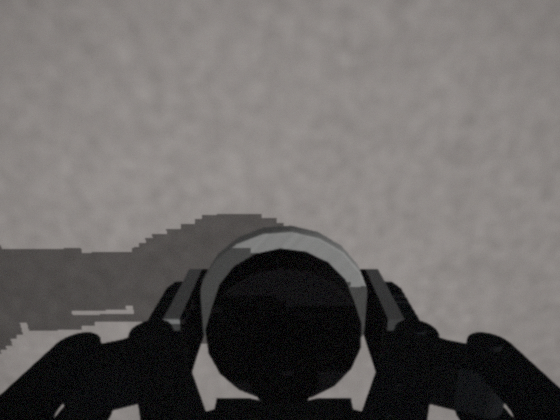

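The lids sit between the pads, with the knob and cap at about (283,320) and the steel rim visible around the cover. Next is a lift and a check.

Run:
```python
from h import *
robot.servo_line([.4965,-.0682,.01],feed=.02); robot.wait(.2)
robot.servo_line([.4965,-.0682,.12],feed=.06); robot.wait(.3)
s=robot.read_state(); print(s['t'],s['ee_pos'],s['gripper_width'],s['grip_force'],s['force'])
img,w,i=cloud("wrist"); save("w4",img)
c=(.4965,-.068)
k=sel(w,c,.02,.160,.173);print("knob",circ(k,.010),sel(w,c,.02,.15,.2).max(0))
for a in range(125,185,3):
    q=sel(w,c,.03,a/1000,(a+3)/1000)
    if len(q)>20: print(a,len(q),q.min(0).round(4),q.max(0).round(4))
w2=np.load("w2.npy"); q=sel(w2,(.501,-.28),.034,.0705,.076); print("tin",circ(q,.0275),len(q),q.min(0).round(4),q.max(0).round(4))
```

```text
10.575 [ 0.49644643 -0.06815077  0.11992077] 0.06018441528920991 64.88472819328308 [-1.08689624  0.12811662 -1.45802475]
knob (array([ 0.4965, -0.0673]), np.float64(0.0003), 1633) [ 0.51288619 -0.04811191  0.19996692]
137 138 [ 0.4669 -0.0977  0.1389] [ 0.5018 -0.0382  0.14  ]
140 2768 [ 0.4666 -0.0978  0.14  ] [ 0.5035 -0.038   0.143 ]
143 493 [ 0.4701 -0.0977  0.143 ] [ 0.502  -0.0422  0.146 ]
146 517 [ 0.4696 -0.0979  0.146 ] [ 0.5017 -0.0424  0.149 ]
149 570 [ 0.4698 -0.0978  0.149 ] [ 0.5023 -0.042   0.152 ]
152 581 [ 0.47   -0.0978  0.152 ] [ 0.5021 -0.0421  0.155 ]
155 11267 [ 0.4697 -0.0978  0.155 ] [ 0.521  -0.0418  0.158 ]
158 659 [ 0.4703 -0.0978  0.158 ] [ 0.5153 -0.0422  0.161 ]
161 407 [ 0.4854 -0.098   0.161 ] [ 0.5022 -0.0575  0.164 ]
164 376 [ 0.4856 -0.0972  0.164 ] [ 0.4944 -0.0576  0.167 ]
167 399 [ 0.4856 -0.0768  0.167 ] [ 0.4945 -0.0575  0.17  ]
170 432 [ 0.4857 -0.0768  0.17  ] [ 0.4948 -0.0575  0.173 ]
173 929 [ 0.4856 -0.077   0.173 ] [ 0.504  -0.0575  0.176 ]
176 2309 [ 0.4835 -0.095   0.176 ] [ 0.5037 -0.058   0.1788]
tin (array([ 0.5013, -0.2796]), np.float64(0.0008), 630) 630 [ 0.4728 -0.3082  0.0705] [ 0.5301 -0.2508  0.0745]
```

View pics/w4.png

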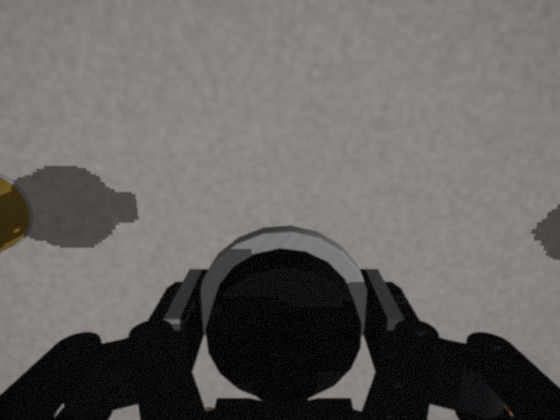

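Still nested: in the frame the cap is at (283,320), level, with rim top 0.1415 and knob top about 0.177. Next I carry the lids over the tin and lower them.

Run:
```python
from h import *
robot.servo_line([.501,-.2807,.12],feed=.1); robot.wait(.3)
s=robot.read_state(); print(s['t'],s['ee_pos'],s['force'])
print(robot.servo_line([.501,-.2807,.064],feed=.04,max_force=5)); s=robot.read_state(); print(s['ee_pos'],s['force'])
if s['ee_pos'][2]<.0655:
    print(robot.servo_line([.501,-.2807,.055],feed=.015,max_force=5)); s=robot.read_state(); print(s['t'],s['ee_pos'],s['force'])
img,w,i=cloud("wrist"); save("w5",img)
```

```text
13.2 [ 0.50103148 -0.28059726  0.12001535] [-0.34640317 -0.22154833 -1.53363358]
False
[ 0.50118428 -0.28077488  0.06425642] [-0.79025529 -0.30396132 -1.82951056]
True
15.2083 [ 0.50104069 -0.28076275  0.05802978] [-0.36212941 -1.01496437  4.61887248]
```

Contact came at 0.058, exactly the seated height. I'll release, rise and look.

Run:
```python
from h import *
robot.grip(.085); robot.wait(.4)
robot.servo_line([.501,-.2807,.20],feed=.1); robot.wait(.3)
s=robot.read_state(); print(s['t'],s['ee_pos'],s['force'],s['gripper_width'])
img,w,i=cloud("wrist"); save("w6",img)
c=(.501,-.28)
print("knob",circ(sel(w,c,.02,.099,.110),.010)); print("cap",circ(sel(w,c,.04,.083,.092),.026)); 
for lo,hi in((.065,.0715),(.0715,.0765),(.0765,.082),(.092,.100),(.110,.13)):
    q=sel(w,c,.04,lo,hi)
    if len(q): print(lo,len(q),q.min(0).round(4),np.median(q,0).round(4),q.max(0).round(4))
for lo,hi,R in((.0765,.083,.04),(.093,.099,.024),(.112,.12,.009)):
    q=sel(w,c,R,lo,hi); a=np.linalg.lstsq(np.c_[q[:,:2]-c,np.ones(len(q))],q[:,2],rcond=None)[0]; print("plane",a.round(4),len(q))
```

```text
17.9083 [ 0.50093379 -0.28062999  0.19977823] [-0.71163016 -0.27459922  0.35725724] 0.08523656214122263
knob (array([ 0.501 , -0.2796]), np.float64(0.0002), 131)
cap (array([ 0.501 , -0.2795]), np.float64(0.0001), 157)
0.0715 59 [ 0.4687 -0.3073  0.0723] [ 0.4716 -0.2784  0.0749] [ 0.4857 -0.2524  0.0765]
0.0765 1359 [ 0.4689 -0.3112  0.0766] [ 0.4824 -0.2798  0.0791] [ 0.528  -0.2483  0.082 ]
0.092 3373 [ 0.4747 -0.3051  0.092 ] [ 0.4963 -0.2798  0.0951] [ 0.5262 -0.2542  0.1   ]
0.11 728 [ 0.4907 -0.2889  0.11  ] [ 0.4996 -0.2798  0.1148] [ 0.5099 -0.2702  0.1173]
plane [-0.0008  0.002   0.0791] 1370
plane [-0.003   0.0006  0.0951] 2785
plane [-0.006   0.0309  0.115 ] 580
```

View pics/w6.png

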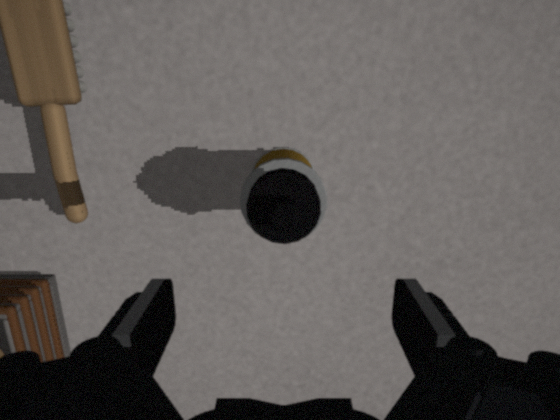

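The vented lid is seated and level: rim top 0.079, rim tilt about 0.002, cover nested at (284,203) in the picture. Now I'll take the cover by its knob.

Run:
```python
from h import *
robot.grip(.05)
print(robot.servo_line([.501,-.2804,.098],feed=.06,max_force=5)); s=robot.read_state(); print(s['ee_pos'],s['force'])
robot.grip(.005); s=robot.read_state(); print(s['t'],s['ee_pos'],s['gripper_width'],s['grip_force'],s['force'])
robot.servo_line([.501,-.2804,.108],feed=.015)
robot.servo_line([.501,-.2804,.198],feed=.05); robot.wait(.5)
s=robot.read_state(); print(s['t'],s['ee_pos'],s['gripper_width'],s['grip_force'],s['force'])
img,w,i=cloud("wrist"); save("w7",img)
img2,w2,_=cloud("scene"); c=cv2.resize(img2[130:290,80:260],None,fx=2.6,fy=2.6,interpolation=cv2.INTER_CUBIC)
a=cv2.resize(img,(440,330)); a=cv2.copyMakeBorder(a,0,c.shape[0]-330,0,0,0)
save("fin",cv2.resize(np.hstack([a,c]),(800,370)))
for lo,hi in((.076,.082),(.17,.192),(.192,.2)):
    q=sel(w2,(.503,-.281),.045,lo,hi)
    if len(q): print(lo,len(q),q.min(0).round(4),np.median(q,0).round(4),q.max(0).round(4))
```

```text
False
[ 0.50121291 -0.28048849  0.09831391] [ 0.43933556  0.31433272 -0.76061565]
20.6417 [ 0.501212   -0.28052103  0.09842436] 0.01741713347112789 58.77538941800594 [-1.21926641  0.75599766  3.70294188]
23.9083 [ 0.50099198 -0.28042156  0.19799479] 0.017498199162285538 58.58086065854877 [-0.23270549  0.01332044 -1.59497738]
0.076 250 [ 0.4694 -0.3122  0.0761] [ 0.5108 -0.2843  0.0797] [ 0.5349 -0.25    0.082 ]
0.17 104 [ 0.495  -0.3061  0.1794] [ 0.5232 -0.2874  0.1859] [ 0.5301 -0.257   0.1918]
0.192 182 [ 0.4844 -0.3066  0.1921] [ 0.5131 -0.283   0.1949] [ 0.5278 -0.2545  0.1995]
```

View pics/fin.png

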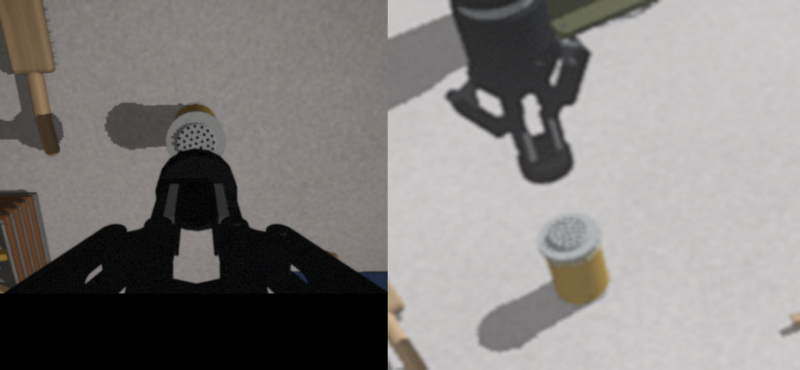

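The cover is held upright, with its underside at about 0.179 (scene crop (545,165)). The vented lid is still seated on the tin at (570,240), rim at about 0.079.

```bash
python3 -c "
from h import *
print(robot.finish_job())"
```

```text
the job is handed in; nothing more can be done
None
```

The job is handed in: the vented lid is seated in the yellow tin, and the gripper holds the black cover upright about 10 cm above where it sat, at about 24 s of the 45 s allowed; the hand-in returned no verdict.

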